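Centre the biscuit box's lid and fasten its hasp

ROBOT

A 7-joint arm with a two-finger parallel gripper is mounted at the origin on the work surface. World frame = base frame: x ahead of the robot, y to its left, z up, the work surface at z = 0. Lengths are in m, angles in rad, forces in N, time in s.
With the tool pointing down it reaches from about 0.4 to 0.75 m from the base axis. Payload 19.5 kg.
Tool frame: the origin (TCP) lies at the very end of the fingers, on their centre line; the grasp point (between the pads) lies tcp_to_grasp behind it (tcp_to_grasp is the distance from the TCP to the grasp point, in m); z points along the fingers, y is the line along which they close (so a half turn about z gives the same grasp; the last joint's range is limited). The gripper opens to 85 mm and grips with 20 to 120 N. Pads are 22 mm wide; open, the fingers measure 114 mm over their backs; the gripper's body (76 mm by 85 mm) begins 54 mm behind the grasp point. The pads swing forward as they close: fully open they stand 13 mm farther back than shut.
Start: joints at [1.138, 0.707, -0.028, 1.485, 0.022, 0.951, -0.075], TCP at [0.219, -0.532, 0.231] pointing down, gripper open.
Joint ranges: [-2.71, 2.71], [-0.32, 2.16], [-1.57, 1.52], [0, 2.45], [-1.46, 4.6], [0, 2.02], [-2.83, 2.83]. Speed limits (rad/s): [1.89, 1.89, 2.57, 2.57, 3.01, 3.01, 3.01].

INTERFACE

Orientations are given as a unit quaternion [x, y, z, w].
In Python, from cell import * gives the robot as it stands. The module is installed in compiled form; this text tells all that it offers.
- The arm moves only by the tool drive_tool, never from a script. Its argument "commands" is a list of rows, each a list of 7 numbers: the turn, a rotation vector about the tool's x, y, z in rad, then the shift along the tool's x, y, z in m, then the opening, from 0 (shut) to 1 (fully open). In form: [[rx, ry, rz, dx, dy, dz, hand], ...]. A call has exactly 10 rows; each row shifts and turns the commanded pose from where the row before left it, along the tool's axes as they then stand; what a row does not reach is not made up. A row lasts 1/8 s, in which the tool goes at most 62.5 mm and 10.7 degrees, less where a joint would pass 70% of its speed; a pose out of reach is approached as far as the arm can. A call with a gripper value outside its range is refused whole. The fingers move at their own pace and stop on an object; the grip force is fixed at half the most. Time passes only in rows, so rows that do not move let the fingers close, or fill a call up. It gives the time, the measured TCP pose, the force, the opening and the grip force at its end, in the units of the state.
- sense(): the state, without advancing time (a new reading comes with each control period).
- get_image(name): name is "side" or "top"; returns a dict with "color" (400x640x3 uint8, blue, green, red), "range_z" (400x640 float32, m along the optical axis (not along the pixel's ray), 0 where there is no reading), "mtx" (3x3 intrinsics, pixels), "rvec" (rotation vector, rad) and "tvec" (3), from world to camera coordinates, as OpenCV has them. Camera axes: x right, y down, z forward; pixel columns grow to the right and rows downward; lengths in m; the calibration is good to about 2 mm. A picture is of the moment at which its call begins.
- sign_off(): hands the job in; it is judged then, once.
The state is a dict: "clock": time; "joint_pos": joint angles; "qvel": joint speeds; "joint_torque": joint torques, N m; "tcp_pos": TCP position; "tcp_rot": TCP orientation; "contact_force": force on the tool from outside, world axes, zero at the start; "wrist_torque": the same for the moment, N m; "opening": finger opening in m; "gripper_force": force on a finger pad.
Only numpy, scipy, OpenCV 4.12 (cv2) and the standard library are available. Lean on these libraries where they do the work, as an engineer would, in place of code of your own. Each camera call takes 0.05 s, during which the arm holds its last target. There are 200 camera calls.

TASK

The lid of the bamboo biscuit box has been left pushed off to one end: nudge it back along its rails until it sits centrally, with its catch in line with the hasp. Then swing the hasp over so that it lies flat on the lid with the catch standing through its slot, and let go. Leave the kitchen things around the box where they are.

Things in the scene. Friction and masses are not known exactly. Their poses are not given: they have to be found in the camera images.
- bin: Bamboo biscuit box, fixed to the worktop, 140 (x) x 200 (y) mm, walls 90 mm high, standing on the worktop. Origin: centre of its underside. Its y axis runs along its long sides, its x axis points across it to the side that carries the hasp's hinge (the side away from the robot). A rail 9 mm wide and 12 mm high stands on each long side (outer faces at x = -70.5 and +70.5 mm, tops 102 mm above the worktop) and guides the lid, which can slide only along y.
- lid_mid (a point): Centre (half-way up) of the loose lid: a flat bamboo board 120 (x) x 226 (y) x 14 mm of about 0.3 to 0.6 kg, lying on the box's walls between the rails; its underside is 90 mm, its top 104 mm above the worktop. Axes as the box's. It starts 20 to 38 mm off-centre along the box's y, either way. When central it overhangs the box by 13 mm at each end, so its ends can be pushed from outside with a fingertip. It slides with plain friction (some 1 to 3 N) and stays where it is left.
- catch (a point): Middle of the lid's catch, a steel staple standing on the lid on its centre line, at x = +30 mm, y = 0 from the lid's centre: a round-bar loop 8 mm thick (y), 28 mm long (x), rising 24 mm above the lid's top. This point is 12 mm above the lid's top. The lid is central when this point has y = 0 in the box's frame; the hasp passes over the catch up to about 6 mm either side of that.
- hasp_hinge (a point): Middle of the hasp's hinge, fixed on the box at x = +76 mm, y = 0, 107.5 mm above its underside. The hinge axis is the box's y axis direction.
- hasp_tab (a point): Middle of the hasp's end tab, 85 mm from the hinge axis, in mid-thickness. The hasp is a flat steel strap 105 mm long from the hinge axis, 40 mm wide, 5 mm thick, of 80 g, with a slot 21 mm wide from 26 to 66 mm from the hinge axis; the solid tab runs from 65 to 105 mm.
- hasp (a joint): Angle of the hasp in rad: 0 = lying flat over the lid, pointing from the hinge to the box's -x; pi/2 = standing upright; it starts at 1.75 to 2.1, leaning outward away from the lid, and cannot pass 2.3. The hinge is stiff: it stays where it is left and takes about 1 N at the tab to swing.
- canister: Bystander: sage-green tin, 76 mm across, 100 mm high, beside the +y end of the box. Origin: centre of its underside.
- mug: Bystander: white mug, 78 mm across, 90 mm high. Origin: centre of its underside.
- spoon: Bystander: wooden spoon 240 mm long, lying before the box. Origin under its middle.
- mill: Bystander: dark wooden pepper mill, 52 mm across, 118 mm high. Origin: centre of its underside.
- bowl: Bystander: white bowl, 100 mm across, 50 mm high, beside the -y end of the box. Origin: centre of its underside.

How it is judged:
On the way:
1. the lid's catch is brought in line with the hasp (within 6.5 mm along the box) (y of catch in the frame of bin between -0.0065 and 0.0065 m), for 0.1 s.
At the end, for the whole second after the job is handed in: The hasp lies flat over the lid (within 0.1 rad of closed) with the catch standing through its slot, the lid lies flat on the box between its rails, central to within 7.5 mm along the box, and all is at rest (value of joint hasp below 0.1 rad and y of catch in the frame of bin between -0.0075 and 0.0075 m and height (world z) of lid_mid between 0.093 and 0.101 m and angle between lid_mid's own z axis and vertical below 0.04 rad and linear speed of lid below 0.02 m/s and velocity of joint hasp below 0.1 rad/s); the robot touches nothing.
It fails at once if a bystander (canister, mug, spoon, pepper mill or bowl) is moved by more than 30 mm (distance of any of canister, mug, spoon, mill, bowl from where it was at the start of the episode above 0.03 m).
It also fails if it takes over 51 s, if anything falls off the work surface, if the arm or the gripper's body presses on something with over 40 N, if the wrist force passes 120 N, or if a joint passes its speed limit or range.

## Working session

There is one attempt and no reset: what is moved stays moved. The work goes in short steps, Python scripts to look and compute and a tool call to move; the robot and the scene stay as the last step left them, time stands still between calls to the robot, and variables do not carry over. Pictures are saved under pics/ and viewed, at most 10 in all, crops included, and the job is handed in when it is done.

Besides the shell and the picture viewer there is one more tool, called after "Call:" by a JSON object that holds its "op" and its "data", one argument or row to a line. drive_tool: Moves the arm, as the interface text tells. Its arguments: {"type":"object","properties":{"commands":{"type":"array"}},"required":["commands"]}

```bash
mkdir -p pics
cat > h.py <<'E'
from cell import *
import numpy as np, cv2
def cam(n):
    d=get_image(n); d['R']=cv2.Rodrigues(np.array(d['rvec'],float))[0]; d['t']=np.array(d['tvec'],float).ravel(); return d
def cloud(d):
    z=d['range_z']; v,u=np.mgrid[:400,:640]; K=d['mtx']
    P=np.stack([(u-K[0,2])/K[0,0]*z,(v-K[1,2])/K[1,1]*z,z],-1)
    W=(P-d['t'])@d['R']; W[z<=0]=np.nan; return W
E
python3 - <<'E'
from h import *
for n in('top','side'):
    d=cam(n); cv2.imwrite(f'pics/{n}0.png',d['color']); np.savez(f'{n}0.npz',W=cloud(d),c=d['color'])
    print(n,-d['R'].T@d['t'],d['R'][2])
s=sense();print(s['clock'],s['tcp_pos'],s['tcp_rot'],s['opening'],s['contact_force'])
E
```

```text
top [0.3834776  0.03630669 1.13521679] [ 0.18951294  0.0126987  -0.9817961 ]
side [ 0.4207169  -0.743671    1.00466491] [ 0.12593152  0.63555905 -0.76171251]
0.1 [ 0.21893457 -0.531457    0.23090715] [ 9.80979441e-01  1.94111143e-01 -9.50360072e-05 -4.37469072e-04] 0.08503683755093155 [-0.23653459  0.11457591 -0.11200921]
```

View pics/top0.png

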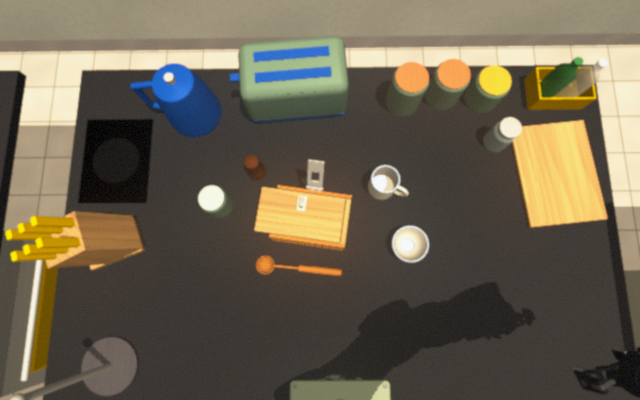

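View pics/side0.png

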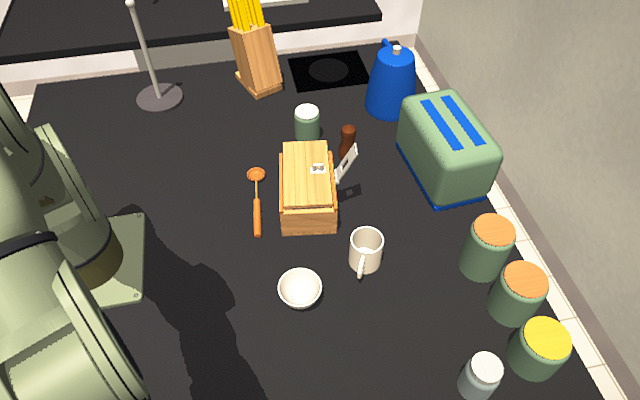

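The top view shows the box around (305,218) with the lid shifted left (toward +y) and the catch near (302,203). The hasp is at about (316,173), leaning outward. The canister is at (215,200), the mill at (255,168), and the mug and bowl are to the right. Next I'll measure these.

Run:
```python
from h import *
for n in('top','side'):
    f=np.load(n+'0.npz');W=f['W'];c=f['c']
    z=W[...,2]
    ctr=np.array([0.52,0.08])
    roi=(abs(W[...,0]-.55)<.22)&(abs(W[...,1]-.06)<.25)
    hsv=cv2.cvtColor(c,cv2.COLOR_BGR2HSV)
    wood=(hsv[...,0]>8)&(hsv[...,0]<28)&(hsv[...,1]>90)&(hsv[...,2]>110)
    # lid top
    for nm,lo,hi in(('lid',.098,.110),('rail',.094,.1075)):
        m=(roi&wood&(z>lo)&(z<hi)).astype(np.uint8)
        k,l,s,_=cv2.connectedComponentsWithStats(m); i=1+np.argmax(s[1:,4]); p=W[l==i][:,:2]
        r=cv2.minAreaRect((p*1000).astype(np.float32)); print(n,nm,len(p),np.round(r[0],1),np.round(r[1],1),round(r[2],2),np.median(z[l==i]))
        print(np.round(cv2.boxPoints(r),0).tolist())
    grey=(hsv[...,1]<60)&(hsv[...,2]>70)
    m=(roi&grey&(z>.095)).astype(np.uint8)|(roi&(z>.02)&~wood).astype(np.uint8)
    k,l,s,ce=cv2.connectedComponentsWithStats(m)
    for i in range(1,k):
        if s[i,4]>15:
            p=W[l==i]; print('  blob',np.round(ce[i]),s[i,4],'min',np.round(np.nanmin(p,0),3),'max',np.round(np.nanmax(p,0),3),'med',np.round(np.nanmedian(p,0),3))
```

```text
top lid 4187 [563.8  96.2] [240.4 141.8] 81.23 0.1035800820373026
[[475.0, -12.0], [616.0, -33.0], [652.0, 204.0], [512.0, 226.0]]
top rail 4141 [563.8  96.2] [240.4 141.8] 81.23 0.10349867774118178
[[475.0, -12.0], [616.0, -33.0], [652.0, 204.0], [512.0, 226.0]]
  blob [255. 168.] 257 min [0.685 0.211 0.02 ] max [0.733 0.261 0.113] med [0.697 0.228 0.056]
  blob [315. 174.] 409 min [0.628 0.038 0.099] max [0.684 0.084 0.206] med [0.659 0.061 0.164]
  blob [387. 182.] 561 min [ 0.623 -0.19   0.02 ] max [ 0.701 -0.089  0.094] med [ 0.655 -0.136  0.067]
  blob [227. 200.] 114 min [0.59  0.303 0.023] max [0.632 0.31  0.104] med [0.609 0.307 0.071]
  blob [301. 203.] 137 min [0.572 0.087 0.101] max [0.616 0.111 0.132] med [0.593 0.099 0.105]
  blob [399. 242.] 192 min [ 0.442 -0.19   0.021] max [ 0.538 -0.147  0.053] med [ 0.502 -0.167  0.041]
side lid 3268 [563.3  96.1] [244.6 141.4] 81.23 0.10541412399399294
[[475.0, -14.0], [614.0, -36.0], [652.0, 206.0], [512.0, 228.0]]
side rail 2890 [563.4  96. ] [244.9 141.4] 81.01 0.10503605793684484
[[474.0, -14.0], [614.0, -36.0], [652.0, 206.0], [513.0, 228.0]]
  blob [309. 129.] 210 min [0.591 0.21  0.02 ] max [0.629 0.31  0.107] med [0.61  0.307 0.061]
  blob [345. 154.] 608 min [0.626 0.036 0.021] max [0.728 0.25  0.209] med [0.674 0.077 0.114]
  blob [318. 169.] 156 min [0.572 0.083 0.101] max [0.615 0.121 0.133] med [0.594 0.096 0.108]
  blob [365. 247.] 1166 min [ 0.622 -0.19   0.02 ] max [ 0.699 -0.089  0.096] med [ 0.66  -0.134  0.065]
  blob [297. 278.] 594 min [ 0.44 -0.19  0.02] max [ 0.537 -0.143  0.056] med [ 0.491 -0.163  0.038]
```

Run:
```python
import cv2,numpy as np
a=cv2.imread('pics/top0.png')[140:270,185:345];b=cv2.imread('pics/side0.png')[95:245,230:390]
a=cv2.resize(a,(480,390),interpolation=2);a=cv2.copyMakeBorder(a,0,0,0,0,0)
b=cv2.resize(b,None,fx=2,fy=2,interpolation=2)
o=np.zeros((390,800,3),np.uint8);o[:,:480]=a;o[:300,480:]=b
cv2.imwrite('pics/crop.png',o)
```

```text
(no output)
```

View pics/crop.png

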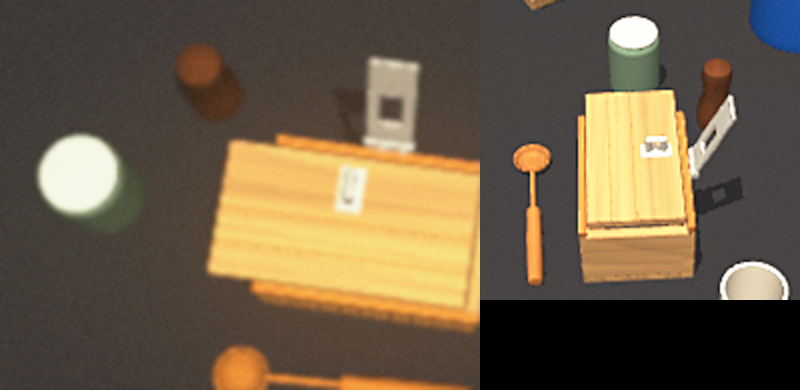

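The crop confirms it: the lid overhangs at the +y end, facing the canister, and the hasp leans outward at crop position (390,105). Next I'll refine the box frame and write a helper that gives tool-axis shifts.

```bash
cat >> h.py <<'E'
from scipy.spatial.transform import Rotation as Ro
def load():
    f=np.load('box.npy'); return f[:2],f[2]
def B(p):  # world->box
    o,a=load(); p=np.array(p,float).copy(); x=p[...,0]-o[0];y=p[...,1]-o[1]
    p[...,0]=x*np.cos(a)+y*np.sin(a);p[...,1]=-x*np.sin(a)+y*np.cos(a);return p
def go(*t): # box-frame targets -> shifts in tool axes, with the box-aligned tool
    s=sense();o,a=load();R=Ro.from_quat(s['tcp_rot'])
    Rt=Ro.from_euler('z',a)*Ro.from_euler('x',np.pi)
    print('clk',s['clock'],'tcp box',np.round(B(s['tcp_pos']),4),'rotvec',np.round((R.inv()*Rt).as_rotvec(),4),'F',np.round(s['contact_force'],1))
    p=np.array(s['tcp_pos'])
    for q in t:
        w=np.r_[Ro.from_euler('z',a).apply(q)[:2]+o,q[2]]; print(q,np.round(R.inv().apply(w-p),4),'aligned',np.round(Rt.inv().apply(w-p),4));
E
python3 - <<'E'
from h import *
f=np.load('top0.npz');W=f['W'];c=f['c'];z=W[...,2];hsv=cv2.cvtColor(c,cv2.COLOR_BGR2HSV)
wood=(hsv[...,0]>8)&(hsv[...,0]<28)&(hsv[...,1]>90)&(hsv[...,2]>110)
a=np.radians(-8.77); np.save('box.npy',[.5608,.0764,a])
roi=(abs(W[...,0]-.55)<.22)&(abs(W[...,1]-.06)<.25)
b=B(W)
m=roi&wood&(z>.096)&(z<.11); p=b[m]
# fit long edges: extreme x per y-bin over -80..80
ys=np.arange(-.085,.09,.008)
for f_ in(np.min,np.max):
    e=[f_(p[abs(p[:,1]-y)<.005,0]) for y in ys]; k=np.polyfit(ys,e,1); print('edge slope deg',np.degrees(k[0]),k[1])
g=roi&~wood&(hsv[...,1]<70)&(z>.1)
hb=b[g&(b[...,0]>.085)&(b[...,0]<.13)]; print('hasp',hb.min(0),hb.max(0),np.median(hb,0))
# angle via fit
k=np.polyfit(hb[:,2],hb[:,0],1);print('hasp theta',np.pi/2+np.arctan(k[0]),'x@.1075',np.polyval(k,.1075))
cb=b[g&(b[...,0]<.06)&(z>.112)];print('catch',cb.min(0),cb.max(0),cb.mean(0),len(cb))
pl=b[g&(b[...,0]<.06)];print('catch+plate',pl.min(0),pl.max(0))
print('lid end y',np.percentile(p[:,1],[0,1,99,100]))
q=(abs(z-.1)<.006)&(W[...,1]>.28)&(W[...,1]<.42)&(hsv[...,1]<70)&(abs(W[...,0]-.6)<.1);print('canister',b[q].min(0),b[q].max(0),q.sum())
mm=(z>.06)&(W[...,1]>.2)&(W[...,1]<.27)&(abs(W[...,0]-.71)<.04);print('mill',b[mm].min(0),b[mm].max(0))
go((0,.18,.25),(0,.18,.085))
E
```

```text
edge slope deg -0.2527561364933209 -0.07018175067392479
edge slope deg -0.2340814075004479 0.06995390329334256
hasp [ 0.08502192 -0.02060622  0.12823769] [0.12212544 0.01931587 0.20614708] [ 0.10650633 -0.00053399  0.17997596]
hasp theta 2.005261521605634 x@.1075 0.07373871412378313
catch [0.01632441 0.02308596 0.11959009] [0.04292145 0.0304794  0.13161192] [0.0291659  0.0263852  0.12642769] 33
catch+plate [0.00941375 0.01599791 0.1000909 ] [0.04901981 0.23970324 0.13161192]
lid end y [-0.10019988 -0.08604459  0.16774412  0.19380547]
canister [-0.02307385  0.23500445  0.09439318] [0.04476043 0.30476687 0.10499992] 510
mill [0.10205115 0.15944475 0.06038683] [0.14420071 0.19955255 0.12078686]
clk 0.1 tcp box [-0.2452 -0.6529  0.2309] rotvec [-9.000e-04  3.000e-04  5.438e-01] F [-0.2  0.1 -0.1]
(0, 0.18, 0.25) [ 0.6407 -0.5859 -0.0186] aligned [ 0.2452 -0.8329 -0.0191]
(0, 0.18, 0.085) [ 0.6407 -0.5858  0.1464] aligned [ 0.2452 -0.8329  0.1459]
```

```bash
python3 -c "
from h import *
np.save('box.npy',[.5608,.0764,np.radians(-8.53)]);go((0,.18,.25))"
```

```text
clk 0.1 tcp box [-0.2479 -0.6518  0.2309] rotvec [-9.000e-04  3.000e-04  5.396e-01] F [-0.2  0.1 -0.1]
(0, 0.18, 0.25) [ 0.6401 -0.5863 -0.0186] aligned [ 0.2479 -0.8318 -0.0191]
```

Call:
{"op": "drive_tool", "data": {
  "commands": [
    [0,0,0.137,0,0,-0.005,0],
    [0,0,0.137,0,0,-0.005,0],
    [0,0,0.137,0,0,-0.005,0],
    [0,0,0.137,0,0,-0.005,0],
    [0,0,0,0.03,-0.04,0,0],
    [0,0,0,0.04,-0.04,0,0],
    [0,0,0,0.04,-0.04,0,0],
    [0,0,0,0.04,-0.04,0,0],
    [0,0,0,0.04,-0.04,0,0],
    [0,0,0,0.03,-0.04,0,0]
  ]
}}

```text
clock: 1.35
tcp_pos: [0.4754, -0.3274, 0.2509]
tcp_rot: [0.997, -0.078, -0.0, -0.0]
contact_force: [0.8, -0.4, 0.6]
opening: 0.0003
gripper_force: 0.0
```

Call:
{"op": "drive_tool", "data": {
  "commands": [
    [0,0,0,0.0245,-0.055,0,0],
    [0,0,0,0,-0.055,0,0],
    [0,0,0,0,-0.055,0,0],
    [0,0,0,0,-0.055,0,0],
    [0,0,0,0,-0.055,0,0],
    [0,0,0,0,-0.055,0,0],
    [0,0,0,0,-0.055,0,0],
    [0,0,0,0,-0.055,0,0],
    [0,0,0,0,-0.055,0,0],
    [0,0,0,0,-0.055,0,0]
  ]
}}

```text
clock: 2.6
tcp_pos: [0.5841, 0.2122, 0.2511]
tcp_rot: [0.997, -0.078, -0.0, 0.0]
contact_force: [1.2, -0.6, 0.3]
opening: -0.0001
gripper_force: 0.0
```

```bash
python3 -c "
from h import *
go((0,.18,.25),(0,.18,.09))"
```

```text
clk 2.6 tcp box [0.0029 0.1378 0.2511] rotvec [ 0.0002  0.0004 -0.0082] F [ 1.2 -0.6  0.3]
(0, 0.18, 0.25) [-0.0032 -0.0422  0.0011] aligned [-0.0029 -0.0422  0.0011]
(0, 0.18, 0.09) [-0.0032 -0.0422  0.1611] aligned [-0.0029 -0.0422  0.1611]
```

Call:
{"op": "drive_tool", "data": {
  "commands": [
    [0,0,-0.008,-0.003,-0.03,0,0],
    [0,0,0,0,-0.012,0,0],
    [0,0,0,0,0,0.03,0],
    [0,0,0,0,0,0.03,0],
    [0,0,0,0,0,0.03,0],
    [0,0,0,0,0,0.03,0],
    [0,0,0,0,0,0.03,0],
    [0,0,0,0,0,0.013,0],
    [0,0,0,0,0,0,0],
    [0,0,0,0,0,0,0]
  ]
}}

```text
clock: 3.85
tcp_pos: [0.5883, 0.2523, 0.0895]
tcp_rot: [0.997, -0.075, 0.001, -0.0]
contact_force: [-0.4, 0.3, 0.1]
opening: 0.0003
gripper_force: 0.0
```

Run:
```python
from h import *
go((0,.1275,.088))
d=cam('side');cv2.imwrite('pics/s1.png',cv2.resize(d['color'][40:260,200:420],(600,600)))
```

```text
clk 3.85 tcp box [0.0011 0.178  0.0895] rotvec [-0.0008 -0.0012 -0.0006] F [-0.4  0.3  0.1]
(0, 0.1275, 0.088) [-0.0011  0.0505  0.0015] aligned [-0.0011  0.0505  0.0015]
```

View pics/s1.png

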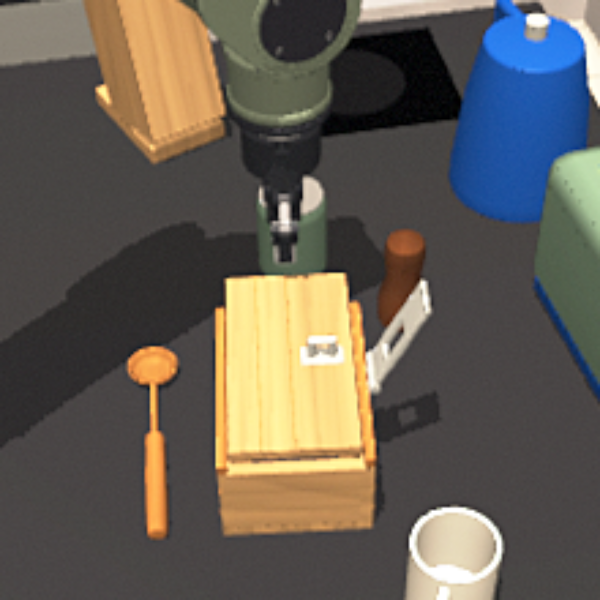

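The closed finger is at (285,250), just past the lid's +y end and clear of the canister. I'll push slowly, stop short, and measure.

Call:
{"op": "drive_tool", "data": {
  "commands": [
    [0,0,0,-0.001,0.006,0.004,0],
    [0,0,0,0,0.006,0,0],
    [0,0,0,0,0.004,0,0],
    [0,0,0,0,0.004,0,0],
    [0,0,0,0,0.004,0,0],
    [0,0,0,0,0.004,0,0],
    [0,0,0,0,0.004,0,0],
    [0,0,0,0,0.004,0,0],
    [0,0,0,0,0.004,0,0],
    [0,0,0,0,0,0,0]
  ]
}}

```text
clock: 5.15
tcp_pos: [0.5808, 0.2123, 0.0843]
tcp_rot: [0.997, -0.075, -0.0, 0.0]
contact_force: [0.1, 0.7, 0.7]
opening: -0.0001
gripper_force: 0.0
```

```bash
cat >> h.py <<'E'
def catchy(n='top'):
    d=cam(n);b=B(cloud(d));h=cv2.cvtColor(d['color'],cv2.COLOR_BGR2HSV)
    r=(h[...,1]<70)&(b[...,0]>-.0)&(b[...,0]<.055)&(abs(b[...,1])<.06)
    pl=b[r&(b[...,2]>.1)&(b[...,2]<.14)];c=b[r&(b[...,2]>.118)&(b[...,2]<.14)]
    print(n,'catch y',c[:,1].mean().round(4),c[:,1].min().round(4),c[:,1].max().round(4),'plate',pl[:,1].min().round(4),pl[:,1].max().round(4),len(pl))
    return d
E
python3 - <<'E'
from h import *
go((0,.1275,.088)); catchy(); catchy('side')
E
```

```text
clk 5.15 tcp box [-0.0004  0.1374  0.0843] rotvec [ 0.0004  0.0002 -0.0009] F [0.1 0.7 0.7]
(0, 0.1275, 0.088) [ 0.0004  0.0099 -0.0037] aligned [ 0.0004  0.0099 -0.0037]
top catch y 0.0108 0.0072 0.0148 plate 0.0006 0.0223 122
side catch y 0.0095 0.0055 0.0137 plate -0.0007 0.024 148
```

Call:
{"op": "drive_tool", "data": {
  "commands": [
    [0,0,0,0,0.003,0,0],
    [0,0,0,0,0.003,0,0],
    [0,0,0,0,0.003,0,0],
    [0,0,0,0,0.002,0,0],
    [0,0,0,0,0,0,0],
    [0,0,0,0,0,0,0],
    [0,0,0,0,-0.005,0,0],
    [0,0,0,0,-0.02,0,0],
    [0,0,0,0,-0.02,0,0],
    [0,0,0,0,-0.005,-0.01,0]
  ]
}}

```text
clock: 6.5
tcp_pos: [0.586, 0.2527, 0.0941]
tcp_rot: [0.997, -0.074, -0.001, 0.0]
contact_force: [0.3, -0.7, -0.4]
opening: -0.0002
gripper_force: 0.0
```

Run:
```python
from h import *
go((0.14,0,.25)); 
for n in('top','side'):
    d=catchy(n); b=B(cloud(d));h=cv2.cvtColor(d['color'],cv2.COLOR_BGR2HSV)
    p=b[(h[...,1]<70)&(h[...,2]>90)&(b[...,0]>.085)&(b[...,0]<.13)&(abs(b[...,1])<.04)&(b[...,2]>.13)&(b[...,2]<.22)]
    print('hasp y',p[:,1].min(),p[:,1].max(),p[:,1].mean())
```

```text
clk 6.5 tcp box [-0.0012  0.1781  0.0941] rotvec [0.0001 0.0011 0.0013] F [ 0.3 -0.7 -0.4]
(0.14, 0, 0.25) [ 0.1408  0.1783 -0.1561] aligned [ 0.1412  0.1781 -0.1559]
top catch y 0.0001 -0.0035 0.0042 plate -0.0103 0.0122 119
hasp y -0.021180562917872067 0.018801275450115895 -0.000823164737706349
side catch y -0.0016 -0.0049 0.0036 plate -0.0126 0.0139 144
hasp y -0.024741961915624243 0.021215342821627535 -0.003846683392320105
```

The catch is centred to within about 1–2 mm of the hasp. Next I'll raise the tool and move it behind the hasp.

Call:
{"op": "drive_tool", "data": {
  "commands": [
    [0,0,0,0,0,-0.045,0],
    [0,0,0,0,0,-0.045,0],
    [0,0,0,0,0,-0.045,0],
    [0,0,0,0,0,-0.041,0],
    [0,0,0,0.035,0.044,0,0],
    [0,0,0,0.035,0.045,0,0],
    [0,0,0,0.035,0.045,0,0],
    [0,0,0,0.037,0.045,0,0],
    [0,0,0,0,0,0,0],
    [0,0,0,0,0,0,0]
  ]
}}

```text
clock: 7.85
tcp_pos: [0.7002, 0.0529, 0.2703]
tcp_rot: [0.997, -0.075, -0.0, -0.0]
contact_force: [-0.4, 0.4, 0.6]
opening: 0.0002
gripper_force: 0.0
```

```bash
python3 -c "
from h import *
go((0.142,-.001,.172),(.09,-.001,.172))"
```

```text
clk 7.85 tcp box [ 0.1413 -0.0026  0.2703] rotvec [-0.0002  0.0003 -0.0011] F [-0.4  0.4  0.6]
(0.142, -0.001, 0.172) [ 0.0007 -0.0016  0.0983] aligned [ 0.0007 -0.0016  0.0983]
(0.09, -0.001, 0.172) [-0.0513 -0.0015  0.0983] aligned [-0.0513 -0.0016  0.0983]
```

Call:
{"op": "drive_tool", "data": {
  "commands": [
    [0,0,0,0,-0.001,0.03,0],
    [0,0,0,0,0,0.03,0],
    [0,0,0,0,0,0.03,0],
    [0,0,0,0,0,0.008,0],
    [0,0,0,-0.008,0,0,0],
    [0,0,0,-0.008,0,0,0],
    [0,0,0,-0.008,0,0,0],
    [0,0,0,-0.009,0,0,0],
    [0,0,0,-0.009,0,0,0],
    [0,0,0,-0.009,0,0,0]
  ]
}}

```text
clock: 9.1
tcp_pos: [0.6502, 0.0625, 0.1738]
tcp_rot: [0.997, -0.074, 0.001, -0.0]
contact_force: [1.4, 0.6, 2.6]
opening: 0.0005
gripper_force: 0.6
```

Run:
```python
from h import *
# corner path: contact r along strap, outer surface offset 2.5 mm, finger half-width 11 mm
P=[]
for th,r in((85,.085),(75,.088),(65,.09),(55,.092),(45,.092),(35,.092),(25,.092),(15,.092),(7,.092),(0,.092)):
    t=np.radians(th);P.append((round(.076-r*np.cos(t)+.0025*np.sin(t)+.011,4),-.001,round(.1075+r*np.sin(t)+.0025*np.cos(t),4)))
go(P[0]);print(P)
d=cam('side');cv2.imwrite('pics/s2.png',cv2.resize(d['color'][40:260,200:420],(600,600)))
```

```text
clk 9.1 tcp box [ 0.0905 -0.0005  0.1738] rotvec [-0.0007 -0.0019  0.0003] F [1.4 0.6 2.6]
(np.float64(0.0821), -0.001, np.float64(0.1924)) [-0.0083  0.0005 -0.0186] aligned [-0.0084  0.0005 -0.0186]
[(np.float64(0.0821), -0.001, np.float64(0.1924)), (np.float64(0.0666), -0.001, np.float64(0.1931)), (np.float64(0.0512), -0.001, np.float64(0.1901)), (np.float64(0.0363), -0.001, np.float64(0.1843)), (np.float64(0.0237), -0.001, np.float64(0.1743)), (np.float64(0.0131), -0.001, np.float64(0.1623)), (np.float64(0.0047), -0.001, np.float64(0.1486)), (np.float64(-0.0012), -0.001, np.float64(0.1337)), (np.float64(-0.004), -0.001, np.float64(0.1212)), (np.float64(-0.005), -0.001, np.float64(0.11))]
```

View pics/s2.png

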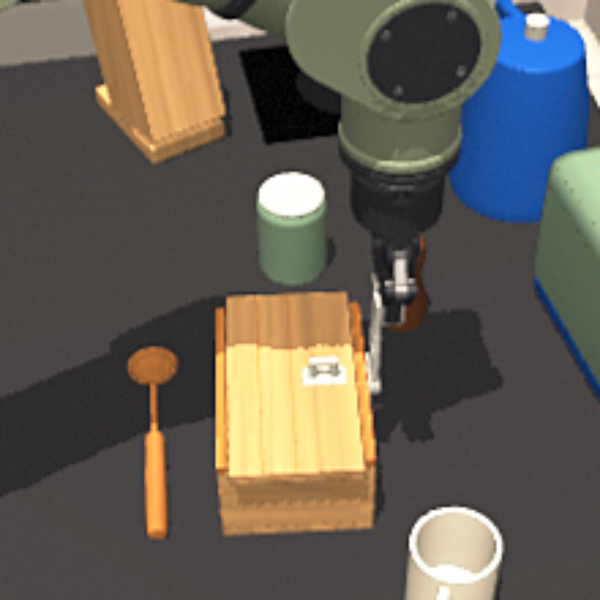

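The hasp stands upright against the finger at (375,340). Now I'll follow the arc over and down.

Call:
{"op": "drive_tool", "data": {
  "commands": [
    [0,0,0,-0.012,0,-0.009,0],
    [0,0,0,-0.012,0,-0.009,0],
    [0,0,0,-0.015,0,0,0],
    [0,0,0,-0.015,0,0.006,0],
    [0,0,0,-0.013,0,0.01,0],
    [0,0,0,-0.01,0,0.012,0],
    [0,0,0,-0.009,0,0.014,0],
    [0,0,0,-0.006,0,0.015,0],
    [0,0,0,0,0,0,0],
    [0,0,0,0,0,0,0]
  ]
}}

```text
clock: 10.4
tcp_pos: [0.5598, 0.0757, 0.1343]
tcp_rot: [0.997, -0.074, 0.001, -0.0]
contact_force: [-0.1, 0.8, 0.1]
opening: -0.0
gripper_force: 0.0
```

Run:
```python
from h import *
go((-.005,-.001,.110))
d=cam('side');cv2.imwrite('pics/s3.png',cv2.resize(d['color'][40:260,200:420],(600,600)))
```

```text
clk 10.4 tcp box [-0.0009 -0.0008  0.1343] rotvec [-0.0005 -0.0012 -0.0002] F [-0.1  0.8  0.1]
(-0.005, -0.001, 0.11) [-0.0042  0.0002  0.0243] aligned [-0.0041  0.0002  0.0243]
```

View pics/s3.png

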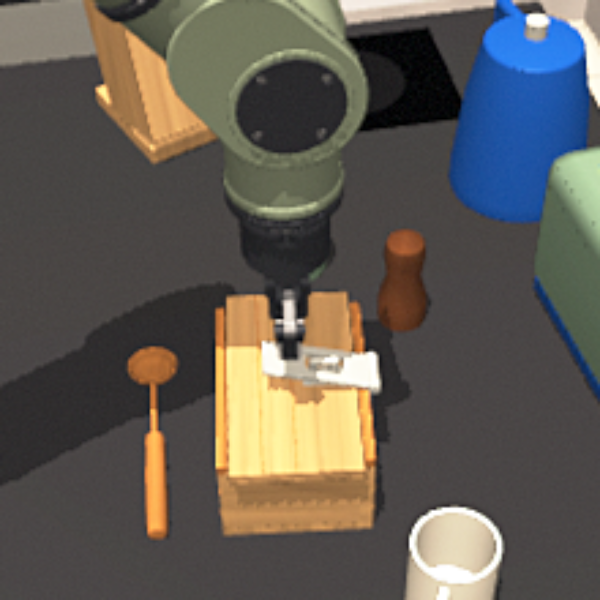

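The hasp is nearly down at (320,365) with the catch entering its slot, and the finger is on the tab. Now I'll press it flat gently.

Call:
{"op": "drive_tool", "data": {
  "commands": [
    [0,0,0,-0.003,0,0.008,0],
    [0,0,0,-0.001,0,0.007,0],
    [0,0,0,0,0,0.004,0],
    [0,0,0,0,0,0.003,0],
    [0,0,0,0,0,0.002,0],
    [0,0,0,0,0,0.001,0],
    [0,0,0,0,0,0,0],
    [0,0,0,0,0,0,0],
    [0,0,0,0,0,0,0],
    [0,0,0,0,0,0,0]
  ]
}}

```text
clock: 11.7
tcp_pos: [0.5552, 0.0762, 0.1095]
tcp_rot: [0.997, -0.075, 0.0, -0.0]
contact_force: [-7.9, 0.1, 26.7]
opening: 0.0002
gripper_force: 13.1
```

Contact is firm (27 N), so the hasp is seated. I'll back off and check.

Call:
{"op": "drive_tool", "data": {
  "commands": [
    [0,0,0,0,0,-0.01,0],
    [0,0,0,0,0,-0.03,0],
    [0,0,0,0,0,-0.04,0],
    [0,0,0,0,0,-0.04,0],
    [0,0,0,-0.03,-0.03,-0.02,0],
    [0,0,0,-0.04,-0.04,0,0],
    [0,0,0,-0.04,-0.04,0,0],
    [0,0,0,-0.02,-0.04,0,0],
    [0,0,0,0,0,0,0],
    [0,0,0,0,0,0,0]
  ]
}}

```text
clock: 12.95
tcp_pos: [0.4492, 0.2432, 0.2485]
tcp_rot: [0.997, -0.075, 0.0, 0.0]
contact_force: [0.2, -0.5, -0.8]
opening: -0.0004
gripper_force: 0.0
```

Run:
```python
from h import *
go((0,0,.2))
for n in('top','side'):
    d=cam(n);b=B(cloud(d));h=cv2.cvtColor(d['color'],cv2.COLOR_BGR2HSV)
    g=(h[...,1]<70)&(abs(b[...,1])<.04)
    t=b[g&(b[...,0]>-.03)&(b[...,0]<.008)&(b[...,2]>.095)&(b[...,2]<.16)]
    c=b[g&(b[...,0]>.012)&(b[...,0]<.05)&(b[...,2]>.119)&(b[...,2]<.14)]
    print(n,'tab z',np.median(t[:,2]),t[:,1].min(),t[:,1].max(),len(t),'catch y',c[:,1].mean() if len(c) else None,len(c))
cv2.imwrite('pics/s4.png',cv2.resize(d['color'][90:250,240:400],(600,600)))
```

```text
clk 12.95 tcp box [-0.1351  0.1484  0.2485] rotvec [ 0.0003 -0.0003 -0.0008] F [ 0.2 -0.5 -0.8]
(0, 0, 0.2) [0.1352 0.1483 0.0485] aligned [0.1351 0.1484 0.0485]
top tab z 0.10969373322959214 -0.020344709388704824 0.02118727833216833 226 catch y 5.929489272833194e-05 31
side tab z 0.11165950987221304 -0.023957050089025062 0.022785357784531536 190 catch y -0.0013365511270081111 39
```

View pics/s4.png

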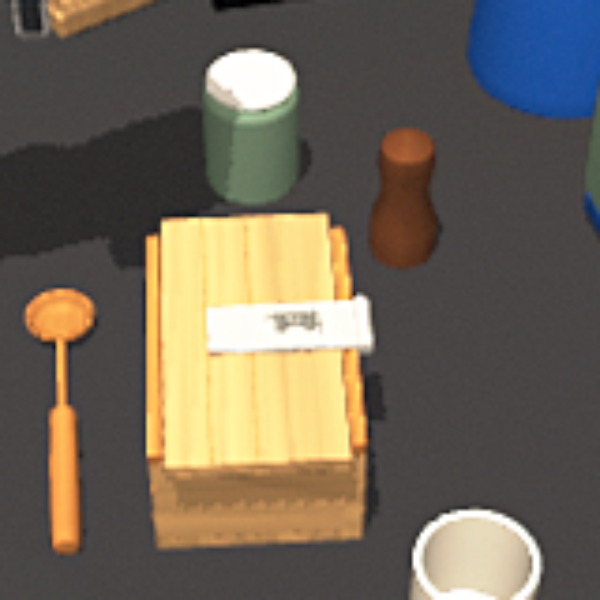

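The hasp lies flat at (290,325), tab top at z 0.110, with the catch standing through its slot. The lid is central, the bystanders haven't moved, and the robot is clear.

```bash
python3 -c "
from cell import *
print(sign_off())"
```

```text
the job is handed in; nothing more can be done
None
```

I centred the lid to about 1 mm and closed the hasp flat over it with the catch through its slot; the kitchen things showed no movement in the last picture, and I handed the job in at about 13 s of the 51 s limit, with no verdict returned.

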